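# Seat the tart die by feel and lock it

## Robot

A 6-joint arm with a two-finger parallel gripper is mounted at the origin on the work surface. World frame = base frame: x ahead of the robot, y to its left, z up, the work surface at z = 0. Lengths are in m, angles in rad, forces in N, time in s.
With the tool pointing down it reaches from about 0.225 to 0.875 m from the base axis. Payload 3.4 kg.
Tool frame: the origin (TCP) lies at the very end of the fingers, on their centre line; the grasp point (between the pads) lies 19 mm behind it; z points along the fingers, x is the direction in which the jaws open and shut, and the axes are right-handed (so a half turn about z gives the same grasp; the last joint's range is limited). The gripper opens to 85 mm and grips with 20 to 120 N. Pads are 22 mm wide; open, the fingers measure 114 mm over their backs; the gripper's body (76 mm by 85 mm) begins 54 mm behind the grasp point. The pads swing forward as they close: fully open they stand 13 mm farther back than shut.
Start: joints at [1.076, 0.276, 1.505, -0, 1.361, -0.121], TCP at [0.21, 0.535, 0.231] pointing down, gripper open.
Joint ranges: [-2.89, 2.89], [-0.75, 2.08], [0.22, 2.7], [-1.18, 4.32], [0.11, 2.71], [-2.7, 2.7]. Speed limits (rad/s): [2.57, 2.57, 3.14, 3.14, 3.14, 3.14].

## Interface

Orientations are given as a unit quaternion [w, x, y, z].
In Python, from rig import manip gives the robot as it stands.
- The arm moves only by the tool carry_out, never from a script. Its argument "series" is a list of rows, each a list of 2 entries, a list of its own where there are three numbers: the shift along the tool's x, y, z in mm, then the turn about the tool's z in degrees. A call has 1 to 10 rows; each row shifts and turns the pose as measured when the row begins, along the tool's axes as they then stand; what a row does not reach is not made up. A row lasts 1/12 s, in which the tool goes at most 41.7 mm and 7.16 degrees, less where a joint would pass 70% of its speed; a pose out of reach is approached as far as the arm can. A call is refused whole if a number of a shift passes 41.7 or a number of a turn 7.16, either way. A call with a gripper value outside its range is refused whole. "fingers" is the finger opening in mm, from 0 to 85.4, set as the call begins (left out, the last holds). The fingers move at their own pace and stop on an object; "squeeze" is the grip in N (left out, the last holds). Time passes only in rows, so rows that do not move let the fingers close. It gives the time, the measured TCP pose, the force and the opening at its end, in the units of the state.
- manip.get_state(): the state, without advancing time (a new reading comes with each control period).
- manip.get_image(name): name is "scene" or "top" or "wrist"; returns a dict with "frame" (384x512x3 uint8, blue, green, red), "K" (3x3 intrinsics, pixels), "k1" (the pictures are not rectified: a ray, as slopes to the right and down, at radius r is drawn at 1 + k1 r^2 times it, then the intrinsics apply), "rvec" (rotation vector, rad) and "tvec" (3), from world to camera coordinates, as OpenCV has them; the wrist camera has in their place "mount" (4x4, takes a point from camera to tool coordinates, whose origin is the TCP and whose axes are the tool frame's). Camera axes: x right, y down, z forward; pixel columns grow to the right and rows downward; lengths in m; the calibration is good to about 2 mm. A picture is of the moment at which its call begins: read the wrist's pose just before it. There is no depth.
- manip.sign_off(): hands the job in, once; it reports no verdict.
The state is a dict: "clock": time; "qpos": joint angles; "qd": joint speeds; "effort": joint torques, N m; "position": TCP position; "ee_rot": TCP orientation; "contact_force": force on the tool from outside, world axes, zero at the start; "moment": the same for the moment, N m; "width": finger opening in m.
Only numpy, scipy, OpenCV 4.12 (cv2) and the standard library are available. Lean on these libraries where they do the work, as an engineer would, in place of code of your own. Each camera call takes 0.05 s, during which the arm holds its last target. There are 200 camera calls.

## Task

Get the tart press ready: slide the brass die along the press's plate, keeping it down on the plate and never lifting it off, until you feel it drop fully home into the round pocket; push only gently, never forcing it against the plate. Then swing the red latch fully closed over the seated die, and leave the bowl, jar and ramekin where they are.

Things in the scene. Friction and masses are not known exactly. Their poses are not given: they have to be found in the camera images.
- press: White tart-press housing, fixed, 30 mm high; x -72 to +132, y -185 to +245 mm from its origin, which is on the table under the nominal pocket; z up. On it lies a 12 mm aluminium plate, 100 mm (x) by 285 mm (y), its flat top 42 mm above the table, with one round pocket 64 mm across, 4 mm deep. A column of 20 mm radius with the head, up to 315 mm high, stands at x +35, y +205 mm
- pocket_nominal (a point): Point at the plate's top where the pocket would be were the plate centred; axes as the press. The plate is bolted through slots and its place is not measured: the true pocket centre lies up to 12 mm either way from here along the press's y and up to 7 mm either way along its x. The plate itself does not move. The plate's middle is 50 mm to the -y side of the pocket
- die_boss (a point): Middle of the boss of the loose brass die, 0.2 kg: a flat disc 60 mm across, 6 mm thick, with a round central boss 18 mm across, 26 mm high. The point is on the axis, 19 mm above the underside, 13 mm below the boss's top; z up. The die starts flat on the plate, 85 to 115 mm to the -y side of pocket_nominal. On the plate this point is 19 mm above the plate's top; fully home 15 mm
- latch (a joint): Red swing latch on the press, rad: 0 = open (blade along the press's +y, clear of the plate), 1.57 = closed (blade along the press's -x, over the die's rim). Turns counter-clockwise from above to close, friction 0.04 N m, stays where left, starts at 0 to 0.35. Its underside is 4 mm above the plate: it passes over a die that is home (2 mm proud) and is blocked by one that is not
- latch_pivot (a point): Pivot axis of the latch, 70 mm to the +x side of the nominal pocket, at the height of the latch's underside (46 mm above the table). The blade is 18 mm wide, 5 mm thick and reaches 52 mm from this axis
- latch_pin (a point): Middle of the black upright pin by which the latch is turned: 12 mm across, 28 mm high, this point 14 mm below its top and 65 mm above the table. It stands on the latch's tail, 34 mm from the pivot axis on the side opposite to the blade: towards the press's -y when open, towards its +x when closed
- bowl: Steel bowl, bystander, 120 mm across, 50 mm high; origin under its centre
- jar: Glass jar with a red cap, bystander, 72 mm across, 100 mm high; origin under its centre
- ramekin: White ramekin, bystander, 80 mm across, 45 mm high; origin under its centre
Not all that is in view belongs to the job. What is meant by the part that bears die_boss is not blue or green, and is the larger of those in its own colour.

How it is judged:
On the way:
1. the die is fully home in the pocket, with the latch still open (z of die_boss in the frame of press between 0.0555 and 0.0585 m and horizontal distance between die_boss and pocket_nominal below 0.017 m and angle between die_boss's own z axis and vertical below 0.05 rad and value of joint latch below 0.7 rad), for 0.2 s.
At the end, for the whole second after the job is handed in: The die lies fully home in the pocket (within 1.5 mm of its seated height, flat to 0.05 rad, within 17 mm of the nominal pocket point), the latch is closed over it (beyond 1.4 rad of 1.57), and the robot has let go (z of die_boss in the frame of press between 0.0555 and 0.0585 m and horizontal distance between die_boss and pocket_nominal below 0.017 m and angle between die_boss's own z axis and vertical below 0.05 rad and value of joint latch above 1.4 rad and contact force between the fingers and anything else below 0.1 N); the robot touches nothing.
It fails at once if the die is lifted more than 6 mm off the plate (z of die_boss in the frame of press above 0.067 m).
It fails at once if the die leaves the plate (z of die_boss in the frame of press below 0.05 m).
It fails at once if the die is forced against the press with more than 25 N (contact force between die and press above 25 N).
It fails at once if the bowl, jar or ramekin is moved more than 20 mm (distance of any of bowl, jar, ramekin from where it was at the start of the episode above 0.02 m).
It also fails if it takes over 64 s, if anything falls off the work surface, if the arm or the gripper's body presses on something with over 40 N, if the wrist force passes 120 N, or if a joint passes its speed limit or range.

## Working session

There is one attempt and no reset: what is moved stays moved. The work goes in short steps, Python scripts to look and compute and a tool call to move; the robot and the scene stay as the last step left them, time stands still between calls to the robot, and variables do not carry over. Pictures are saved under pics/ and viewed, about 8 in all and at most 12, crops included, and the job is handed in when it is done.

Besides the shell and the picture viewer there is one more tool, called after ">>>" as name([rows], argument=value, ...), one row to a line, values as JSON. carry_out: Moves the arm, as the interface text tells. Its arguments: {"type":"object","properties":{"series":{"type":"array","items":{"type":"array"}},"fingers":{"type":"number"},"squeeze":{"type":"number"}},"required":["series"]}

```bash
mkdir -p pics; cat > h.py <<'E'
import numpy as np, cv2
from rig import manip
def rays(im,px,pose=None):
    K=np.array(im["K"]);k1=float(im["k1"])
    p=np.atleast_2d(np.array(px,float))
    n=cv2.undistortPoints(p[:,None,:],K,np.array([k1,0,0,0,0.]))[:,0]
    d=np.c_[n,np.ones(len(n))]
    if "mount" in im:
        T=pose@np.array(im["mount"]);return T[:3,3],d@T[:3,:3].T
    R=cv2.Rodrigues(np.array(im["rvec"],float))[0];t=np.array(im["tvec"],float).ravel()
    return -R.T@t,d@R
def onplane(im,px,z,pose=None):
    o,d=rays(im,px,pose);s=(z-o[2])/d[:,2];return o+s[:,None]*d
def proj(im,P,pose=None):
    P=np.atleast_2d(np.array(P,float))
    if "mount" in im:
        T=np.linalg.inv(pose@np.array(im["mount"]));R,t=T[:3,:3],T[:3,3]
    else:
        R=cv2.Rodrigues(np.array(im["rvec"],float))[0];t=np.array(im["tvec"],float).ravel()
    return cv2.projectPoints(P,cv2.Rodrigues(R)[0],t,np.array(im["K"]),np.array([float(im["k1"]),0,0,0,0.]))[0][:,0]
def pose():
    s=manip.get_state();w,x,y,z=s["ee_rot"]
    from scipy.spatial.transform import Rotation as Ro
    T=np.eye(4);T[:3,:3]=Ro.from_quat([x,y,z,w]).as_matrix();T[:3,3]=s["position"];return T
E
python3 - <<'E'
from h import *
T=pose();print(T.round(3))
a=[manip.get_image(n) for n in("scene","top","wrist")]
for n,i in zip("stw",a): np.save(f"{n}.npy",i,allow_pickle=True); print(i["k1"],np.array(i["K"])[0])
cv2.imwrite("pics/1.png",cv2.resize(np.vstack([np.hstack([a[0]["frame"],a[1]["frame"]])]),(1024,384))[:, :512])
cv2.imwrite("pics/1.png",cv2.resize(a[1]["frame"],(800,600)))
cv2.imwrite("pics/2.png",cv2.resize(a[0]["frame"],(800,600)))
E
```

```text
[[ 0.365  0.931 -0.001  0.21 ]
 [ 0.931 -0.365 -0.002  0.535]
 [-0.002 -0.    -1.     0.23 ]
 [ 0.     0.     0.     1.   ]]
0.006073830067237163 [347.59136471   0.         254.1966029 ]
-0.15951314635774808 [421.27606005   0.         248.36586745]
-0.034435990134788604 [280.42573389   0.         253.28510092]
```

View pics/1.png

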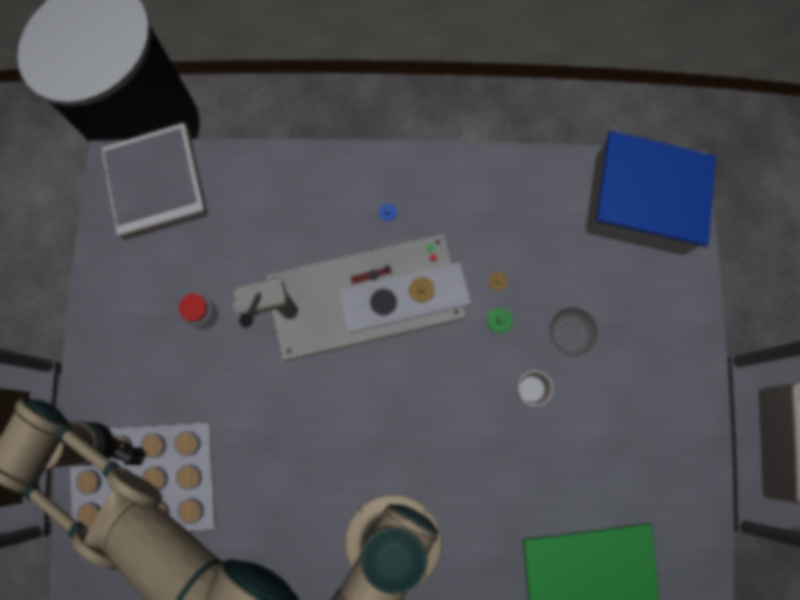

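View pics/2.png

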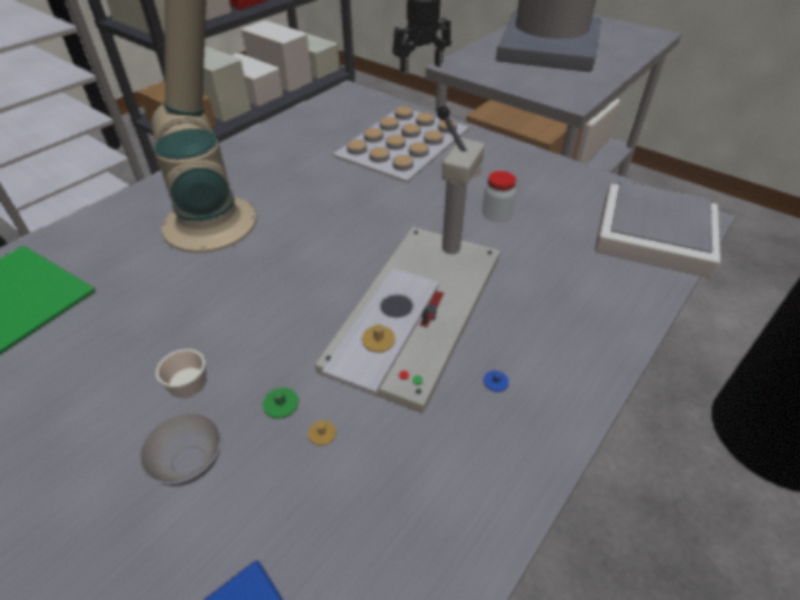

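Top view (800x600): the press is centred near (360,300). The pocket is the dark disc at (383,302) and the red latch is at (370,274). There are four die-like things: brass at (421,290) on the plate, a smaller brass one at (498,282), green at (500,320) and blue at (388,212). The larger brass one on the plate fits the description. I'll measure it and confirm with a crop.

```bash
cat > m.py <<'E'
from h import *
im=np.load("t.npy",allow_pickle=True).item();f=im["frame"];hsv=cv2.cvtColor(f,cv2.COLOR_BGR2HSV)
roi=np.zeros(f.shape[:2],np.uint8);roi[140:240,165:335]=255
def blobs(m,n,z,amin=20):
    m=m.astype(np.uint8)*255&roi
    for c in cv2.findContours(m,cv2.RETR_EXTERNAL,cv2.CHAIN_APPROX_NONE)[0]:
        if cv2.contourArea(c)>amin:
            (cx,cy),r=cv2.minEnclosingCircle(c);M=cv2.moments(c);q=(M["m10"]/M["m00"],M["m01"]/M["m00"])
            print(n,np.round(q,1),cv2.contourArea(c),"r",round(r,1),onplane(im,[q],z)[0].round(4), cv2.boundingRect(c))
H,S,V=cv2.split(hsv)
blobs((H>12)&(H<28)&(S>110),"brass",.048)
blobs((V<75)&(S<90),"dark",.040)
blobs(((H<8)|(H>172))&(S>110),"red",.049,8)
print(f[187,268],f[193,245],f[205,228],f[215,190])
cv2.imwrite("pics/3.png",cv2.resize(f[130:240,160:340],None,fx=4.4,fy=4.4,interpolation=cv2.INTER_CUBIC))
E
python3 m.py
```

```text
brass [269.5 185. ] 131.0 r 6.9 [ 0.5668 -0.056   0.048 ] (263, 179, 14, 13)
brass [318.2 179.5] 62.0 r 4.9 [ 0.5894 -0.2302  0.048 ] (314, 175, 10, 10)
dark [182.6 197.1] 110.5 r 12.5 [0.5193 0.2525 0.04  ] (165, 188, 26, 16)
dark [244.9 192.9] 165.5 r 7.8 [0.5382 0.0308 0.04  ] (238, 186, 15, 15)
dark [238.5 175.5] 21.0 r 2.9 [0.6014 0.055  0.04  ] (236, 173, 6, 6)
red [230.3 177.5] 16.0 r 4.7 [0.5915 0.0838 0.049 ] (226, 176, 10, 4)
[ 53  83 101] [53 48 47] [142 133 131] [120 121 120]
```

View pics/3.png

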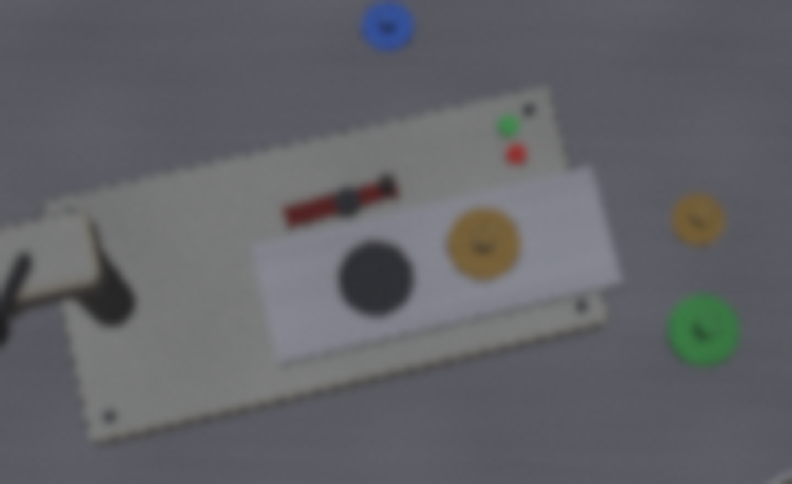

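The crop confirms it. Brass at (484,243) on the plate is clearly larger than the brass at (698,220), and neither is blue or green, so it is the die. The pocket is at (375,277), the pivot at (347,201) and the pin at (388,186).

```bash
cat > plan.py <<'E'
import sys
from h import *
# plan.py yawdeg x y z [x y z ...]: list rows (tool mm, deg) to waypoints; step cap 40
def plan(yaw,wps,cap=40.):
    T=pose();p=T[:3,3].copy();a=np.arctan2(T[1,0],T[0,0]);rows=[]
    for w in wps:
        w=np.array(w);n=max(1,int(np.ceil(np.linalg.norm(w-p)*1e3/cap)))
        for st in [(w-p)/n]*n: rows.append(st)
        p=w
    out=[];
    for st in rows:
        R=np.array([[np.cos(a),np.sin(a),0],[np.sin(a),-np.cos(a),0],[0,0,-1]])
        turn=np.clip((np.radians(yaw)-a),-.122,.122)
        out.append([[round(float(v)) for v in (R.T@st*1e3)],round(float(-np.degrees(turn)),1)]);a+=turn
    return out
if __name__=="__main__":
    v=[float(x) for x in sys.argv[1:]];print(plan(v[0],np.array(v[1:]).reshape(-1,3)))
E
python3 plan.py 102 .31 .08 .23 .54 -.03 .23
python3 - <<'E'
from h import *
print(np.round(np.load("w.npy",allow_pickle=True).item()["mount"],3))
im=np.load("t.npy",allow_pickle=True).item()
c=np.array([[258,240],[595,168],[620,282],[278,362]])/4.4+[160,130]
P=onplane(im,c,.042);print(P.round(3))
for i in(0,2):
  d=P[i]-P[i+1];d*=1 if i==0 else -1;print(np.degrees(np.arctan2(d[1],d[0])))
print(onplane(im,np.array([[347,201]])/4.4+[160,130],.052),onplane(im,np.array([[388,186]])/4.4+[160,130],.079))
E
```

```text
[[[-32, 22, 0], -7.0], [[-35, 18, 0], -7.0], [[-37, 13, 0], -7.0], [[-38, 9, 0], -7.0], [[-39, 4, 0], -5.5], [[-39, 0, 0], -0.0], [[-39, 0, 0], -0.0], [[-39, 0, 0], -0.0], [[-39, 0, 0], -0.0], [[-39, 0, 0], -0.0], [[-39, 0, 0], -0.0], [[-39, 0, 0], -0.0], [[-22, 29, 0], -0.0], [[-22, 29, 0], -0.0], [[-22, 29, 0], -0.0], [[-22, 29, 0], -0.0], [[-22, 29, 0], -0.0], [[-22, 29, 0], -0.0], [[-22, 29, 0], -0.0]]
[[ 1.    -0.001  0.     0.001]
 [ 0.     0.96   0.282 -0.073]
 [-0.    -0.282  0.96  -0.142]
 [ 0.     0.     0.     1.   ]]
[[ 0.567  0.125  0.042]
 [ 0.631 -0.149  0.042]
 [ 0.537 -0.168  0.042]
 [ 0.467  0.106  0.042]]
103.27785649979316
104.19539377272383
[[0.59790406 0.05332113 0.052     ]] [[0.60430827 0.02030492 0.079     ]]
```

>>> carry_out([
  [[-32,22,0],-7],
  [[-35,18,0],-7],
  [[-37,13,0],-7],
  [[-38,9,0],-7],
  [[-39,4,0],-6.5],
  [[-39,0,0],0],
  [[-39,0,0],0],
  [[-39,0,0],0],
  [[-39,0,0],0],
  [[-39,0,0],0],
], fingers=45)

```text
clock: 0.98
position: [0.2974, 0.1516, 0.2259]
ee_rot: [-0.0, 0.615, 0.789, -0.001]
contact_force: [1.3, -0.3, -0.1]
width: 0.0449
```

>>> carry_out([
  [[-39,0,0],0],
  [[-39,0,0],0],
  [[-22,29,0],0],
  [[-22,29,0],0],
  [[-22,29,0],0],
  [[-22,29,0],0],
  [[-22,29,0],0],
  [[-22,29,0],0],
  [[0,0,0],0],
  [[0,0,0],0],
])

```text
clock: 1.82
position: [0.5226, -0.0303, 0.2236]
ee_rot: [0.001, 0.621, 0.784, -0.001]
contact_force: [-0.8, 0.7, -0.2]
width: 0.0449
```

```bash
cat > look.py <<'E'
import sys
from h import *
T=pose();im=manip.get_image("wrist");np.save("w.npy",im,allow_pickle=True);np.save("T.npy",T)
print(T.round(4)); print(np.degrees(np.arctan2(T[1,0],T[0,0])), manip.get_state()["clock"])
cv2.imwrite(sys.argv[1],cv2.resize(im["frame"],(768,576)))
E
python3 look.py pics/4.png
```

```text
[[-2.288e-01  9.735e-01 -4.000e-04  5.226e-01]
 [ 9.735e-01  2.287e-01 -3.500e-03 -3.030e-02]
 [-3.300e-03 -1.200e-03 -1.000e+00  2.236e-01]
 [ 0.000e+00  0.000e+00  0.000e+00  1.000e+00]]
103.22359769622224 1.8667
```

View pics/4.png

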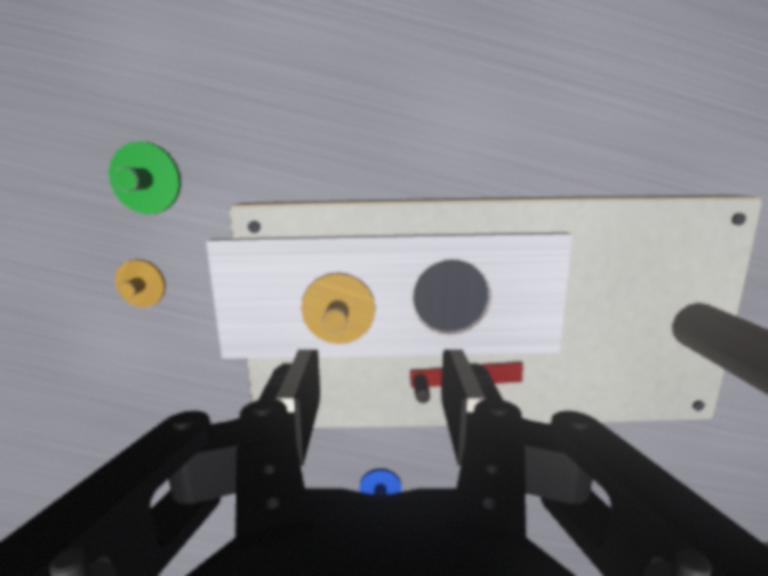

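The wrist view shows the die at (338,308), the pocket at (452,296), the latch pin at (421,388) and the blade tip at (521,372), all clear. Measuring from here.

```bash
cat > m2.py <<'E'
from h import *
im=np.load("w.npy",allow_pickle=True).item();T=np.load("T.npy")
f=im["frame"];H,S,V=cv2.split(cv2.cvtColor(f,cv2.COLOR_BGR2HSV))
def fit(m,n,z,box):
    x0,y0,x1,y1=[int(v/1.5) for v in box];k=np.zeros_like(m,np.uint8);k[y0:y1,x0:x1]=m[y0:y1,x0:x1]*255
    c=max(cv2.findContours(k,cv2.RETR_EXTERNAL,cv2.CHAIN_APPROX_NONE)[0],key=cv2.contourArea)
    P=onplane(im,cv2.convexHull(c)[:,0]+0.0,z,T)[:,:2]
    (e,ax,an)=cv2.fitEllipse((P*1e3).astype(np.float32))
    rel=(np.array(e)/1e3-T[:2,3])@T[:2,:2]*1e3
    print(n,np.round(e,1),"axes",np.round(ax,1),"tool-rel mm",rel.round(1));return np.array(e)
d=fit((S>90)&(H>10)&(H<30),"die",.048,(290,260,390,350))
p=fit((V<140),"pocket",.042,(400,250,505,346))
print("die->pocket in tool",((p-d)@T[:2,:2]).round(1))
for n,q,z in(("platecorners",[[208,241],[571,234],[560,352],[222,358]],.042),("pintop",[[423,396]],.079),("pinbase",[[420,380]],.051),("bladetip",[[521,364],[522,382]],.051),("housing",[[231,205],[760,198]],.030)):
    P=onplane(im,np.array(q)/1.5,z,T);print(n,P.round(4)[:,:2].tolist())
E
python3 m2.py
```

```text
die [562.9 -54.8] axes [57.3 57.8] tool-rel mm [-33.   33.7]
pocket [534.2  31.6] axes [60.  60.9] tool-rel mm [57.6 25.5]
die->pocket in tool [90.7 -8.2]
platecorners [[0.5339, -0.1646], [0.4639, 0.109], [0.5599, 0.135], [0.6308, -0.1414]]
pintop [[0.6063, 0.0242]]
pinbase [[0.6075, 0.0247]]
bladetip [[0.5744, 0.1021], [0.59, 0.1083]]
housing [[0.5042, -0.1546], [0.4005, 0.2551]]
```

>>> carry_out([
  [[-33,34,0],-5.2],
  [[0,0,35],0],
  [[0,0,35],0],
  [[0,0,35],0],
  [[0,0,25],0],
  [[0,0,0],0],
  [[0,0,0],0],
], fingers=45, squeeze=20)

```text
clock: 2.45
position: [0.5547, -0.0479, 0.0944]
ee_rot: [0.004, 0.581, 0.814, 0.0]
contact_force: [0.3, 0.4, 0.8]
width: 0.0451
```

```bash
python3 look.py pics/5.png
```

```text
[[-0.325   0.9457  0.0066  0.5547]
 [ 0.9457  0.325  -0.0041 -0.0479]
 [-0.0061  0.0049 -1.      0.0944]
 [ 0.      0.      0.      1.    ]]
108.96592051369119 2.5
```

View pics/5.png

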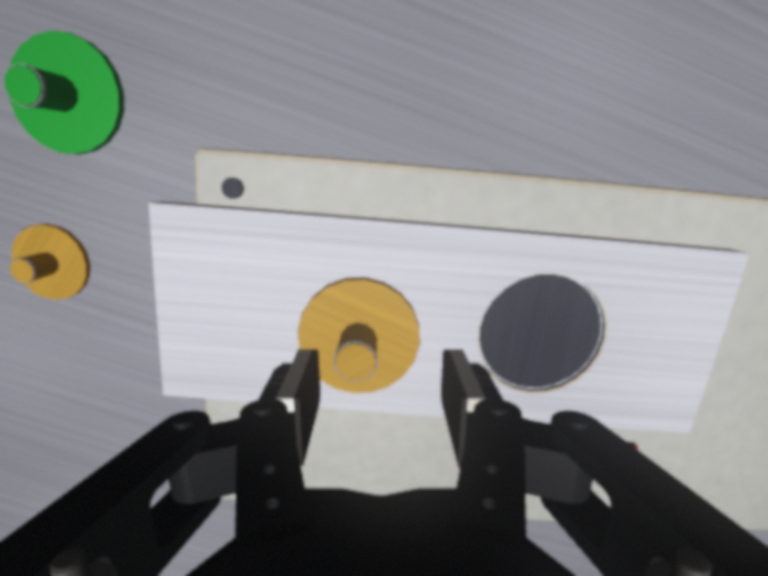

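The closer view shows the die at (358,335), the boss top at (355,362) and the pocket at (543,332). The boss lies between the jaws but forward of the pads (tool +y).

```bash
python3 - <<'E'
s=open('m2.py').read()
s=s.replace("(290,260,390,350)","(290,270,425,400)").replace("(400,250,505,346)","(472,262,612,398)")
s=s[:s.index("for n,q,z")]+'b=onplane(im,np.array([[356,362]])/1.5,.074,T)[0];print("boss",b.round(4),((b[:2]-T[:2,3])@T[:2,:2]).round(4))\n'
open('m3.py','w').write(s)
E
python3 m3.py
```

```text
die [563. -55.] axes [57.9 58.9] tool-rel mm [-9.4  5.6]
pocket [534.5  31.4] axes [61.1 62.9] tool-rel mm [81.6  6.7]
die->pocket in tool [91.   1.1]
boss [ 0.5632 -0.0543  0.074 ] [-0.0088  0.006 ]
```

>>> carry_out([
  [[-9,6,0],0],
  [[0,0,20],0],
  [[0,0,19],0],
  [[0,0,0],0],
  [[0,0,0],0],
])

```text
clock: 2.92
position: [0.5725, -0.0567, 0.0662]
ee_rot: [0.014, 0.58, 0.814, 0.004]
contact_force: [0.7, -0.5, 0.1]
width: 0.0448
```

```bash
python3 - <<'E'
from h import *
T=pose();print(T.round(4));d=np.array([.563,-.055]);p=np.array([.5345,.0314])
print(((d-T[:2,3])@T[:2,:2]*1e3).round(1),((p-T[:2,3])@T[:2,:2]*1e3).round(1))
E
```

```text
[[-0.3268  0.9447  0.0277  0.5725]
 [ 0.9449  0.3272 -0.0092 -0.0567]
 [-0.0177  0.0232 -0.9996  0.0662]
 [ 0.      0.      0.      1.    ]]
[ 4.7 -8.5] [95.7 -7.1]
```

```bash
python3 - <<'E'
from h import *
s=manip.get_state();print({k:np.round(v,3) for k,v in s.items()})
E
```

```text
{'clock': np.float64(2.917), 'qpos': array([-0.218,  0.401,  1.765, -0.004,  0.947, -2.12 ]), 'qd': array([-0.005,  0.   , -0.016, -0.004,  0.002, -0.004]), 'effort': array([ 2.5000e-02, -4.2836e+01, -1.8677e+01, -1.4000e-02, -1.0100e-01,
        1.0000e-03]), 'position': array([ 0.573, -0.057,  0.066]), 'ee_rot': array([0.014, 0.58 , 0.814, 0.004]), 'contact_force': array([ 0.724, -0.539,  0.128]), 'moment': array([0.022, 0.016, 0.041]), 'width': np.float64(0.045)}
```

>>> carry_out([
  [[0,0,0],0],
])

```text
clock: 3.0
position: [0.5737, -0.0571, 0.0678]
ee_rot: [0.015, 0.58, 0.814, 0.005]
contact_force: [0.4, 0.4, -0.2]
width: 0.0451
```

```bash
python3 - <<'E'
from h import *
s=manip.get_state();print({k:np.round(v,3) for k,v in s.items()});print(pose().round(4))
E
```

```text
{'clock': np.float64(3.0), 'qpos': array([-0.218,  0.4  ,  1.762, -0.004,  0.948, -2.12 ]), 'qd': array([-0.001, -0.022, -0.037, -0.002,  0.013, -0.001]), 'effort': array([-2.5000e-02, -4.3548e+01, -1.9545e+01, -1.6000e-02, -2.2600e-01,
        0.0000e+00]), 'position': array([ 0.574, -0.057,  0.068]), 'ee_rot': array([0.015, 0.58 , 0.814, 0.005]), 'contact_force': array([ 0.39 ,  0.385, -0.18 ]), 'moment': array([ 0.015, -0.007,  0.007]), 'width': np.float64(0.045)}
[[-0.3267  0.9446  0.0302  0.5737]
 [ 0.9449  0.3271 -0.0098 -0.0571]
 [-0.0191  0.0253 -0.9995  0.0678]
 [ 0.      0.      0.      1.    ]]
```

>>> carry_out([
  [[0,0,0],0],
  [[0,0,0],0],
  [[0,0,0],0],
])

```text
clock: 3.25
position: [0.5767, -0.0579, 0.0722]
ee_rot: [0.019, 0.58, 0.814, 0.006]
contact_force: [0.3, -0.7, -0.0]
width: 0.0452
```

```bash
cat > st.py <<'E'
from h import *
import sys
s=manip.get_state();T=pose();print(T.round(4),np.degrees(np.arctan2(T[1,0],T[0,0])).round(2),np.round(s["qpos"],4),np.round(s["qd"],3),np.round(s["contact_force"],2),round(s["width"],4))
for n,v in(("die",[.563,-.055]),("pocket",[.5345,.0314])): print(n,((np.array(v)-T[:2,3])@T[:2,:2]*1e3).round(1))
E
python3 st.py
```

```text
[[-0.3267  0.9444  0.0376  0.5767]
 [ 0.9449  0.3273 -0.0115 -0.0579]
 [-0.0232  0.0317 -0.9992  0.0722]
 [ 0.      0.      0.      1.    ]] 109.07 [-0.2181  0.3952  1.7566 -0.0038  0.9507 -2.1199] [-0.001 -0.014 -0.015 -0.     0.007 -0.   ] [ 0.3  -0.72 -0.01] 0.0452
die [  7.2 -12. ]
pocket [ 98.1 -10.6]
```

Zero rows drift by about +1.5 mm in z per row and tilt the tool. I'll check whether the drift depends on configuration.

>>> carry_out([
  [[0,0,-30],0],
  [[0,0,-30],0],
  [[0,0,-30],0],
])

```text
clock: 3.5
position: [0.5687, -0.0559, 0.1591]
ee_rot: [0.012, 0.58, 0.814, 0.003]
contact_force: [0.9, -1.0, -0.2]
width: 0.0451
```

```bash
python3 st.py
```

```text
[[-0.3268  0.9448  0.0231  0.5687]
 [ 0.945   0.3271 -0.0083 -0.0559]
 [-0.0154  0.0191 -0.9997  0.1591]
 [ 0.      0.      0.      1.    ]] 109.08 [-0.2178  0.3073  1.6468 -0.0034  1.1631 -2.1204] [ 0.    -0.335 -0.522 -0.     0.851 -0.002] [ 0.9  -0.96 -0.24] 0.0451
die [ 2.7 -5.1]
pocket [93.7 -3.7]
```

>>> carry_out([
  [[0,0,0],0],
  [[0,0,0],0],
  [[0,0,0],0],
])

```text
clock: 3.75
position: [0.5734, -0.0568, 0.1682]
ee_rot: [0.02, 0.58, 0.814, 0.007]
contact_force: [-0.5, 0.8, -0.2]
width: 0.045
```

```bash
python3 st.py
```

```text
[[-0.3268  0.9443  0.0397  0.5734]
 [ 0.9448  0.3275 -0.012  -0.0568]
 [-0.0243  0.0336 -0.9991  0.1682]
 [ 0.      0.      0.      1.    ]] 109.08 [-0.2175  0.2982  1.6365 -0.0034  1.1655 -2.1204] [-0.    -0.005  0.013  0.001  0.006 -0.002] [-0.46  0.75 -0.21] 0.045
die [ 5.1 -9.2]
pocket [96.  -7.8]
```

>>> carry_out([
  [[0,0,0],0],
  [[0,0,0],0],
  [[0,0,0],0],
])

```text
clock: 4.0
position: [0.572, -0.0565, 0.1662]
ee_rot: [0.018, 0.58, 0.815, 0.006]
contact_force: [-0.3, 0.9, -0.8]
width: 0.045
```

```bash
python3 st.py
```

```text
[[-0.3269  0.9444  0.0362  0.572 ]
 [ 0.9448  0.3275 -0.0112 -0.0565]
 [-0.0224  0.0305 -0.9993  0.1662]
 [ 0.      0.      0.      1.    ]] 109.09 [-0.2174  0.2996  1.6397 -0.0034  1.1646 -2.1204] [ 0.001  0.01   0.014  0.001 -0.003 -0.001] [-0.32  0.86 -0.82] 0.045
die [ 4.3 -8. ]
pocket [95.3 -6.6]
```

>>> carry_out([
  [[0,0,0],0],
  [[0,0,0],0],
  [[0,0,0],0],
  [[0,0,0],0],
  [[0,0,0],0],
  [[0,0,0],0],
  [[0,0,0],0],
  [[0,0,0],0],
])

```text
clock: 4.67
position: [0.5704, -0.0562, 0.1627]
ee_rot: [0.015, 0.58, 0.815, 0.005]
contact_force: [1.3, 1.0, 0.1]
width: 0.0449
```

```bash
python3 st.py
```

```text
[[-0.327   0.9446  0.0294  0.5704]
 [ 0.9448  0.3274 -0.0097 -0.0562]
 [-0.0188  0.0246 -0.9995  0.1627]
 [ 0.      0.      0.      1.    ]] 109.09 [-0.2176  0.3036  1.643  -0.0034  1.1642 -2.1205] [-0.001 -0.    -0.    -0.001  0.001  0.002] [1.26 0.96 0.05] 0.0449
die [ 3.5 -6.6]
pocket [94.5 -5.2]
```

The drift is a settling effect after fast moves and it decays, so I'll use slower steps.

>>> carry_out([
  [[1,-1,10],0],
  [[1,-1,10],0],
  [[1,-1,10],0],
  [[0,-1,10],0],
  [[0,-1,10],0],
  [[0,-1,10],0],
  [[0,-1,10],0],
  [[0,-1,10],0],
  [[0,0,5],0],
  [[0,0,0],0],
])

```text
clock: 5.5
position: [0.5624, -0.0562, 0.0694]
ee_rot: [0.014, 0.58, 0.815, 0.004]
contact_force: [-0.5, 1.0, 0.5]
width: 0.0451
```

```bash
python3 st.py
```

```text
[[-0.3271  0.9445  0.0287  0.5624]
 [ 0.9448  0.3275 -0.0094 -0.0562]
 [-0.0183  0.024  -0.9995  0.0694]
 [ 0.      0.      0.      1.    ]] 109.1 [-0.2207  0.3841  1.7842 -0.0036  0.9432 -2.123 ] [ 0.     0.006  0.011 -0.    -0.001  0.001] [-0.48  0.98  0.48] 0.0451
die [0.9 0.9]
pocket [91.9  2.3]
```

>>> carry_out([
  [[1,0,5],0],
  [[0,0,5],0],
  [[0,0,4],0],
  [[0,0,0],0],
])

```text
clock: 5.83
position: [0.563, -0.0552, 0.0545]
ee_rot: [0.015, 0.58, 0.815, 0.005]
contact_force: [-1.0, 0.3, 0.5]
width: 0.0453
```

```bash
python3 st.py
```

```text
[[-0.3271  0.9445  0.0298  0.563 ]
 [ 0.9448  0.3275 -0.0095 -0.0552]
 [-0.0188  0.0251 -0.9995  0.0545]
 [ 0.      0.      0.      1.    ]] 109.1 [-0.2189  0.4017  1.8013 -0.0036  0.9074 -2.1211] [ 0.001 -0.006 -0.008 -0.001 -0.001  0.001] [-1.01  0.28  0.51] 0.0453
die [0.2 0.1]
pocket [91.2  1.4]
```

>>> carry_out([
  [[0,0,0],0],
  [[0,0,0],0],
  [[0,0,0],0],
  [[0,0,0],0],
], fingers=21)

```text
clock: 6.17
position: [0.5639, -0.0553, 0.0552]
ee_rot: [0.016, 0.58, 0.815, 0.005]
contact_force: [-0.2, 0.0, 0.1]
width: 0.0211
```

```bash
python3 st.py
```

```text
[[-0.3272  0.9444  0.0317  0.5639]
 [ 0.9447  0.3277 -0.01   -0.0553]
 [-0.0198  0.0267 -0.9994  0.0552]
 [ 0.      0.      0.      1.    ]] 109.1 [-0.2187  0.401   1.8001 -0.0036  0.9073 -2.1211] [ 0.001 -0.006 -0.004 -0.002 -0.002 -0.   ] [-0.25  0.02  0.12] 0.0211
die [ 0.6 -0.7]
pocket [91.5  0.7]
```

>>> carry_out([
  [[7,0,0],0],
  [[7,0,0],0],
  [[7,0,0],0],
  [[7,0,0],0],
  [[7,0,0],0],
  [[7,0,0],0],
  [[7,0,0],0],
  [[7,0,0],0],
  [[5,0,0],0],
  [[0,0,0],0],
])

```text
clock: 7.0
position: [0.5442, 0.0072, 0.056]
ee_rot: [0.02, 0.579, 0.815, 0.006]
contact_force: [0.8, -1.5, 0.4]
width: 0.0212
```

```bash
python3 st.py; python3 look.py pics/6.png
```

```text
[[-0.3289  0.9436  0.0387  0.5442]
 [ 0.944   0.3297 -0.0137  0.0072]
 [-0.0257  0.0321 -0.9992  0.056 ]
 [ 0.      0.      0.      1.    ]] 109.21 [-0.1083  0.3701  1.8533 -0.0122  0.8783 -2.0072] [ 0.007 -0.001  0.    -0.01  -0.     0.   ] [ 0.75 -1.47  0.39] 0.0212
die [-64.9  -2.8]
pocket [26.  -1.2]
[[-0.3289  0.9436  0.0387  0.5442]
 [ 0.944   0.3297 -0.0137  0.0072]
 [-0.0257  0.0321 -0.9992  0.056 ]
 [ 0.      0.      0.      1.    ]]
109.2110335212669 7.05
```

View pics/6.png

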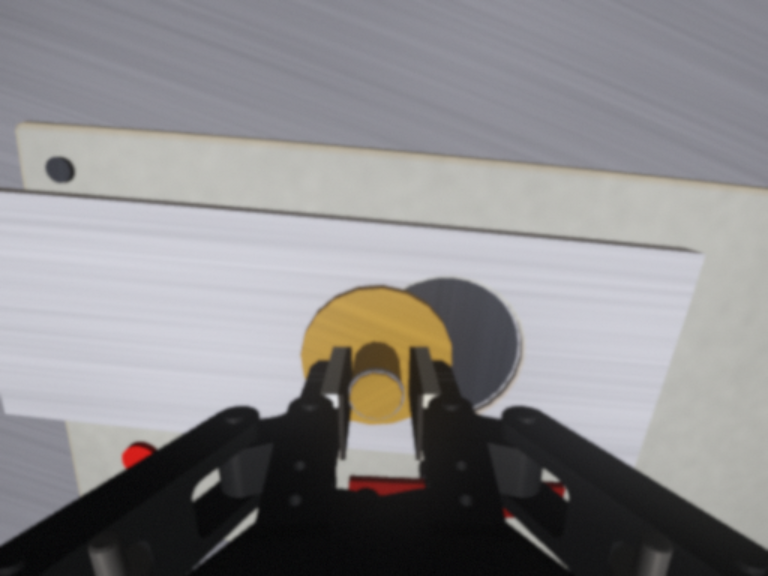

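The die at (377,355) moved with the cage and stays flat, with its leading edge already over the pocket (centre about (448,345)). Next I'll check the lateral alignment.

```bash
cat > m4.py <<'E'
from h import *
from scipy.optimize import least_squares
im=np.load("w.npy",allow_pickle=True).item();T=np.load("T.npy")
f=im["frame"];H,S,V=cv2.split(cv2.cvtColor(f,cv2.COLOR_BGR2HSV))
def circ(m,z,keep):
    c=max(cv2.findContours(m.astype(np.uint8)*255,cv2.RETR_EXTERNAL,cv2.CHAIN_APPROX_NONE)[0],key=cv2.contourArea)[:,0]
    c=c[[bool(keep(*(q*1.5))) for q in c]]
    P=onplane(im,c+0.,z,T)[:,:2]
    r=least_squares(lambda v:np.hypot(*(P-v[:2]).T)-v[2],[*P.mean(0),.03],loss="soft_l1",f_scale=.001)
    print(len(P),r.x.round(4),"tool-rel",((r.x[:2]-T[:2,3])@T[:2,:2]*1e3).round(1));return r.x[:2]
R=np.zeros(f.shape[:2],bool);R[180:280,190:360]=1
d=circ((S>90)&(H>10)&(H<30)&R,.048,lambda x,y:y<345)
p=circ((V<140)&R,.042,lambda x,y:(x>465)&(y<395)or(y<290 and x>430))
print("die->pocket",((p-d)@T[:2,:2]*1e3).round(1))
b=onplane(im,np.array([[377,394]])/1.5,.074,T)[0];print("boss",((b[:2]-T[:2,3])@T[:2,:2]*1e3).round(1))
E
python3 m4.py
```

```text
121 [0.5425 0.0067 0.0289] tool-rel [ 0.1 -1.7]
120 [0.5359 0.03   0.0325] tool-rel [24.3 -0.3]
die->pocket [24.2  1.4]
boss [ 1.  -1.6]
```

>>> carry_out([
  [[3,0.2,0],0],
  [[3,0.2,0],0],
  [[3,0.2,0],0],
  [[3,0.2,0],0],
  [[3,0.2,0],0],
  [[3,0.2,0],0],
  [[2,0.2,0],0],
  [[2,0,0],0],
  [[1,0,0],0],
  [[0,0,0],0],
])

```text
clock: 7.88
position: [0.5361, 0.0313, 0.054]
ee_rot: [0.018, 0.58, 0.815, 0.005]
contact_force: [0.8, -1.5, -0.0]
width: 0.0211
```

```bash
python3 st.py; python3 look.py pics/7.png
```

```text
[[-0.3277  0.9441  0.035   0.5361]
 [ 0.9445  0.3283 -0.0129  0.0313]
 [-0.0237  0.0288 -0.9993  0.054 ]
 [ 0.      0.      0.      1.    ]] 109.13 [-0.064   0.3656  1.8676 -0.0139  0.8727 -1.9603] [ 0.004 -0.001  0.003 -0.    -0.001  0.   ] [ 0.8  -1.45 -0.01] 0.0211
die [-90.3  -3. ]
pocket [ 0.6 -1.5]
[[-0.3277  0.9441  0.035   0.5361]
 [ 0.9445  0.3283 -0.0129  0.0313]
 [-0.0237  0.0288 -0.9993  0.054 ]
 [ 0.      0.      0.      1.    ]]
109.13258429023217 7.9333
```

View pics/7.png

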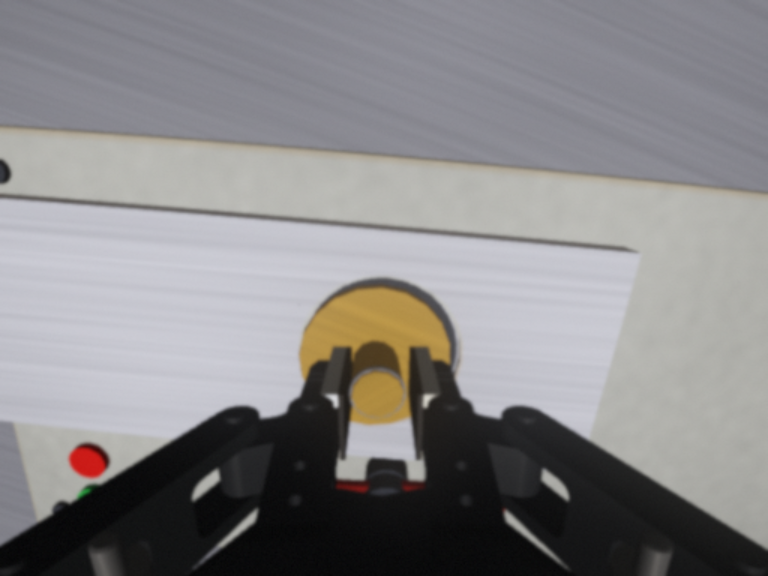

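The crescent at top and right of the die shows it is still about 2–3 mm short, so I'll creep on.

>>> carry_out([
  [[1,0,0],0],
  [[1,0,0],0],
  [[1,0,0],0],
  [[0,0,0],0],
])

```text
clock: 8.27
position: [0.5354, 0.0339, 0.0541]
ee_rot: [0.018, 0.58, 0.815, 0.005]
contact_force: [-0.2, 0.2, -0.4]
width: 0.0208
```

```bash
cat > m5.py <<'E'
exec(open("m4.py").read().split("R=np.zeros")[0])
# die flange, boss top seen by S mask: brass extent & dark crescent pixels
m=((S>90)&(H>10)&(H<30)).astype(np.uint8);m[:180]=0;m[290:]=0
x,y,w,h=cv2.boundingRect(m);print("brass bbox(768 scale)",np.array([x,y,x+w,y+h])*1.5)
R=np.zeros(f.shape[:2],bool);R[180:290,185:330]=1
d=circ(m>0,.048,lambda x,y:y<345);d2=circ(m>0,.044,lambda x,y:y<345)
p=circ((V<140)&R|(m>0),.042,lambda x,y:y<340)
print("die->pocket",((p-d)@T[:2,:2]*1e3).round(1),((p-d2)@T[:2,:2]*1e3).round(1))
E
python3 look.py pics/8.png; python3 st.py; python3 m5.py
```

```text
[[-0.3273  0.9443  0.0354  0.5354]
 [ 0.9446  0.3279 -0.0133  0.0339]
 [-0.0242  0.0291 -0.9993  0.0541]
 [ 0.      0.      0.      1.    ]]
109.10961510938137 8.3167
[[-0.3272  0.9443  0.0354  0.5354]
 [ 0.9446  0.3278 -0.0132  0.0339]
 [-0.0241  0.0291 -0.9993  0.0541]
 [ 0.      0.      0.      1.    ]] 109.1 [-0.0589  0.3646  1.869  -0.0146  0.8718 -1.9543] [-0.001 -0.001 -0.001  0.001 -0.    -0.001] [ 0.66 -1.62  0.23] 0.0211
die [-93.   -3.1]
pocket [-2.  -1.7]
brass bbox(768 scale) [303.  283.5 453.  421.5]
124 [0.5312 0.0327 0.028 ] tool-rel [ 0.3 -4.3]
124 [0.5332 0.0333 0.0288] tool-rel [ 0.2 -2.3]
127 [0.5326 0.0315 0.0296] tool-rel [-1.3 -3.4]
die->pocket [-1.6  0.9] [-1.5 -1.1]
```

View pics/8.png

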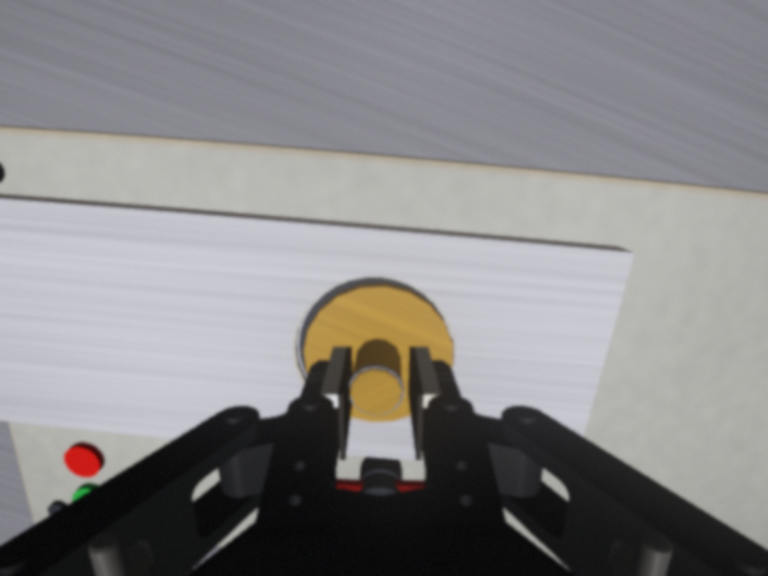

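The die looks lower now: its apparent radius fell from 28.9 to 28.0 mm and the gap is on the trailing side. I'll check by feel with a gentle nudge.

>>> carry_out([
  [[1,0,0],0],
  [[1,0,0],0],
])

```text
clock: 8.48
position: [0.5352, 0.0346, 0.0544]
ee_rot: [0.019, 0.579, 0.815, 0.004]
contact_force: [-0.3, -4.8, 1.3]
width: 0.0208
```

>>> carry_out([
  [[1,0,0],0],
  [[1,0,0],0],
])

```text
clock: 8.65
position: [0.5352, 0.0349, 0.0548]
ee_rot: [0.021, 0.579, 0.815, 0.003]
contact_force: [1.0, -5.6, 1.3]
width: 0.021
```

```bash
python3 st.py;python3 look.py pics/9.png;  python3 m5.py
```

```text
[[-0.329   0.9436  0.0377  0.5352]
 [ 0.9439  0.3298 -0.0186  0.0349]
 [-0.03    0.0295 -0.9991  0.0548]
 [ 0.      0.      0.      1.    ]] 109.22 [-0.0533  0.3628  1.8701 -0.0217  0.8702 -1.9462] [ 0.015 -0.005  0.003 -0.023 -0.004  0.024] [ 1.   -5.6   1.34] 0.021
die [-94.   -3.4]
pocket [-3.1 -1.8]
[[-0.329   0.9436  0.0377  0.5352]
 [ 0.9439  0.3298 -0.0186  0.0349]
 [-0.03    0.0295 -0.9991  0.0548]
 [ 0.      0.      0.      1.    ]]
109.21575384059712 8.7
brass bbox(768 scale) [301.5 283.5 450.  420. ]
124 [0.5314 0.0332 0.0281] tool-rel [-0.4 -4.1]
124 [0.5334 0.0337 0.0289] tool-rel [-0.5 -2.1]
128 [0.5329 0.0317 0.0298] tool-rel [-2.3 -3.2]
die->pocket [-1.9  0.9] [-1.8 -1.1]
```

A reaction of about 5 N from the far wall, with no further motion, means the die is captured in the pocket. Backing off, opening and rising.

>>> carry_out([
  [[-1.5,0,0],0],
  [[-1.5,0,0],0],
  [[0,0,0],0],
  [[0,0,0],0],
  [[0,0,-8],0],
  [[0,0,-12],0],
  [[0,0,-15],0],
  [[0,0,-15],0],
  [[0,0,-15],0],
  [[0,0,-10],0],
], fingers=42)

```text
clock: 9.53
position: [0.529, 0.0371, 0.1313]
ee_rot: [0.014, 0.58, 0.815, 0.003]
contact_force: [-0.1, -0.5, 0.7]
width: 0.0418
```

>>> carry_out([
  [[0,0,-5],7.1],
  [[0,0,-5],7.1],
  [[0,0,-5],7.1],
  [[0,0,-5],7.1],
  [[0,0,-5],7.1],
  [[0,0,0],7.1],
  [[0,0,0],7.1],
  [[0,0,0],0],
  [[0,0,0],0],
])

```text
clock: 10.28
position: [0.5292, 0.0401, 0.1667]
ee_rot: [0.012, 0.871, 0.49, 0.014]
contact_force: [-0.0, 0.6, 0.2]
width: 0.0419
```

```bash
python3 look.py pics/10.png; python3 st.py
```

```text
[[ 0.519   0.854   0.0363  0.5292]
 [ 0.8547 -0.5191 -0.0075  0.0401]
 [ 0.0124  0.0349 -0.9993  0.1667]
 [ 0.      0.      0.      1.    ]]
58.732270766288146 10.3333
[[ 0.519   0.854   0.0364  0.5292]
 [ 0.8547 -0.5191 -0.0076  0.0401]
 [ 0.0124  0.035  -0.9993  0.1667]
 [ 0.      0.      0.      1.    ]] 58.73 [-0.0515  0.2368  1.7296 -0.0063  1.1385 -1.0738] [ 0.001  0.004  0.004 -0.005 -0.005  0.002] [0.38 0.17 0.34] 0.042
die [-63.8  78.3]
pocket [-4.7  9.1]
```

View pics/10.png

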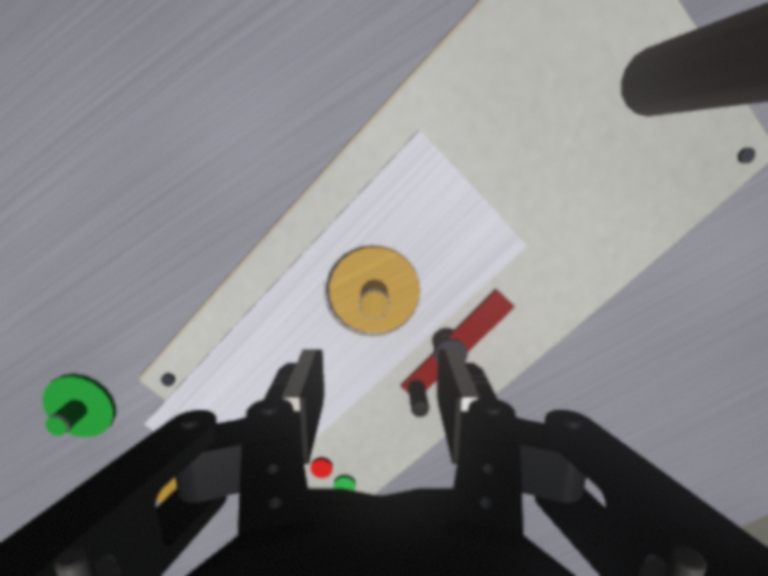

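The die sits flush in the pocket at (373,290). The latch is open: pivot about (449,345), pin top (420,408) and pin base (417,386).

```bash
python3 - <<'E'
from h import *
im=np.load("w.npy",allow_pickle=True).item();T=np.load("T.npy")
for n,q,z in(("pintop",[421,407],.079),("pinbase",[416,386],.051),("piv",[450,352],.055),("tipA",[495,290],.051),("tipB",[514,306],.051)):
    P=onplane(im,np.array([q])/1.5,z,T)[0];print(n,P.round(4),((P[:2]-T[:2,3])@T[:2,:2]*1e3).round(1))
E
```

```text
pintop [0.6057 0.0254 0.079 ] [27.1 73. ]
pinbase [0.6068 0.0242 0.051 ] [26.7 74.6]
piv [0.5941 0.057  0.055 ] [48.1 46.8]
tipA [0.5727 0.1022 0.051 ] [75.6  5. ]
tipB [0.5891 0.1079 0.051 ] [89. 16.]
```

>>> carry_out([
  [[2.6,7,4],0],
  [[2.6,7,4],0],
  [[2.6,7,4],0],
  [[2.6,7,4],0],
  [[2.6,7,4],0],
  [[2.6,7,4],0],
  [[2.6,7,4],0],
  [[2.6,7,4],0],
  [[2.6,7,4],0],
  [[2,6,0],0],
], fingers=34)

```text
clock: 11.17
position: [0.6097, 0.0247, 0.1279]
ee_rot: [0.011, 0.87, 0.493, 0.013]
contact_force: [-0.4, 0.2, 0.9]
width: 0.0341
```

```bash
cat > st2.py <<'E'
from h import *
s=manip.get_state();T=pose();print(T.round(4),s["clock"],np.round(s["contact_force"],2),round(s["width"],4))
for n,v in(("pin0",[.606,.025]),("pivot",[.596,.0566]),("pin45",[.6258,.0401]),("pin1",[.629,.065])): print(n,((np.array(v)-T[:2,3])@T[:2,:2]*1e3).round(1))
E
python3 st2.py
```

```text
[[ 0.5134  0.8575  0.0334  0.6097]
 [ 0.8581 -0.5135 -0.0071  0.0247]
 [ 0.0111  0.0323 -0.9994  0.1279]
 [ 0.      0.      0.      1.    ]] 11.1667 [-0.42  0.2   0.91] 0.0341
pin0 [-1.7 -3.3]
pivot [ 20.3 -28.1]
pin45 [21.4  5.9]
pin1 [44.4 -4.1]
```

>>> carry_out([
  [[-1,-2,8],0],
  [[-1,-1,9],0],
  [[0,-1,9],0],
  [[0,-1,9],0],
  [[0,0,9],0],
  [[0,0,9],0],
  [[0,0,7],0],
  [[0,0,4],0],
  [[0,0,0],0],
])

```text
clock: 11.92
position: [0.6052, 0.0252, 0.0557]
ee_rot: [0.01, 0.87, 0.493, 0.011]
contact_force: [-0.1, -0.1, -0.9]
width: 0.0341
```

```bash
python3 st2.py; python3 look.py pics/11.png
```

```text
[[ 0.5133  0.8577  0.0302  0.6052]
 [ 0.8581 -0.5134 -0.0068  0.0252]
 [ 0.0097  0.0294 -0.9995  0.0557]
 [ 0.      0.      0.      1.    ]] 11.9167 [-0.06 -0.05 -0.95] 0.0341
pin0 [0.2 0.8]
pivot [ 22.2 -24. ]
pin45 [23.3 10. ]
pin1 [46.3 -0. ]
[[ 0.5133  0.8577  0.0302  0.6052]
 [ 0.8581 -0.5134 -0.0068  0.0252]
 [ 0.0097  0.0294 -0.9995  0.0557]
 [ 0.      0.      0.      1.    ]]
59.11199883307255 11.9667
```

View pics/11.png

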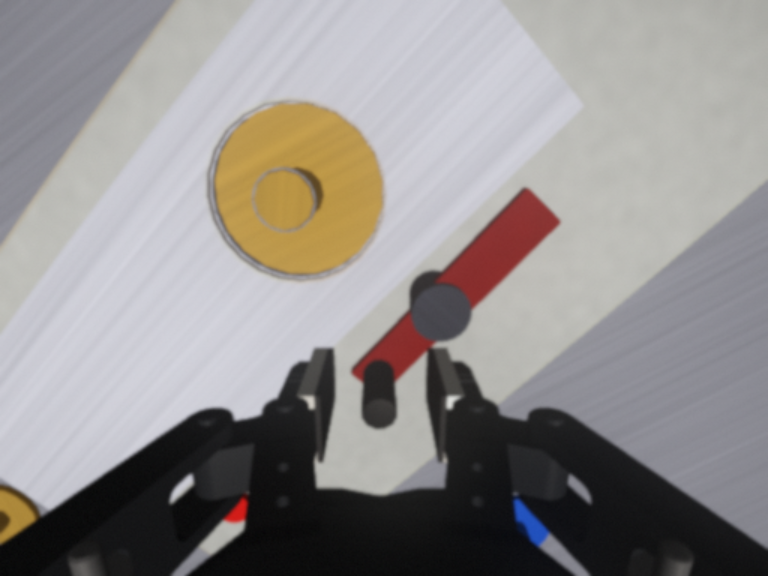

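The pin sits between the jaws at (380,400), clear of the pivot head at (440,305). The die is concentric in its pocket. Closing to a loose cage and swinging the arc.

>>> carry_out([
  [[0,1,0],0],
  [[0,1,0],0],
  [[0,0,0],0],
  [[2,2,0],0],
  [[3,2,0],0],
  [[3,1,0],0],
  [[3,1,0],0],
  [[3,1,0],0],
  [[3,1,0],0],
  [[3,0,0],0],
], fingers=18)

```text
clock: 12.8
position: [0.6276, 0.0338, 0.0584]
ee_rot: [0.014, 0.869, 0.494, 0.011]
contact_force: [1.1, -3.7, -0.8]
width: 0.0179
```

```bash
python3 st2.py
```

```text
[[ 0.5122  0.8582  0.0341  0.6276]
 [ 0.8589 -0.512  -0.0139  0.0338]
 [ 0.0055  0.0364 -0.9993  0.0584]
 [ 0.      0.      0.      1.    ]] 12.8 [ 1.06 -3.72 -0.79] 0.0179
pin0 [-18.7 -14. ]
pivot [  3.3 -38.8]
pin45 [ 4.4 -4.8]
pin1 [ 27.4 -14.8]
```

>>> carry_out([
  [[3,-1,0.3],0],
  [[3,-1,0.3],0],
  [[3,-1,0.3],0],
  [[3,-1,0.3],0],
  [[3,-1,0.3],0],
  [[3,-1.5,0.3],0],
  [[3,-1.5,0],0],
  [[3,-1.5,0],0],
])

```text
clock: 13.47
position: [0.6334, 0.0636, 0.0573]
ee_rot: [0.014, 0.869, 0.494, 0.013]
contact_force: [-0.9, -2.8, 0.9]
width: 0.0179
```

```bash
python3 st2.py
```

```text
[[ 0.5122  0.8581  0.0365  0.6334]
 [ 0.8588 -0.5121 -0.012   0.0636]
 [ 0.0084  0.0375 -0.9993  0.0573]
 [ 0.      0.      0.      1.    ]] 13.4667 [-0.93 -2.81  0.9 ] 0.0179
pin0 [-47.1  -3.7]
pivot [-25.1 -28.5]
pin45 [-24.    5.5]
pin1 [-1.  -4.5]
```

>>> carry_out([
  [[2,-1,0],0],
  [[2,-1,0],0],
  [[1.5,-1,0],0],
])

```text
clock: 13.72
position: [0.6332, 0.0662, 0.0573]
ee_rot: [0.018, 0.868, 0.496, 0.01]
contact_force: [0.2, -7.0, -0.4]
width: 0.0178
```

>>> carry_out([
  [[1.5,-0.5,0],0],
  [[1,-0.5,0],0],
])

```text
clock: 13.88
position: [0.6332, 0.0661, 0.0572]
ee_rot: [0.02, 0.868, 0.496, 0.008]
contact_force: [-1.1, -4.8, 0.3]
width: 0.0179
```

```bash
python3 st2.py; python3 look.py pics/12.png
```

```text
[[ 0.507   0.8613  0.0342  0.6332]
 [ 0.8619 -0.5063 -0.027   0.0661]
 [-0.006   0.0432 -0.999   0.0572]
 [ 0.      0.      0.      1.    ]] 13.8833 [-1.08 -4.84  0.35] 0.0179
pin0 [-49.2  -2.6]
pivot [-27.  -27.2]
pin45 [-26.1   6.8]
pin1 [-3. -3.]
[[ 0.507   0.8613  0.0342  0.6332]
 [ 0.8619 -0.5063 -0.027   0.0661]
 [-0.006   0.0432 -0.999   0.0572]
 [ 0.      0.      0.      1.    ]]
59.53366609782734 13.9333
```

View pics/12.png

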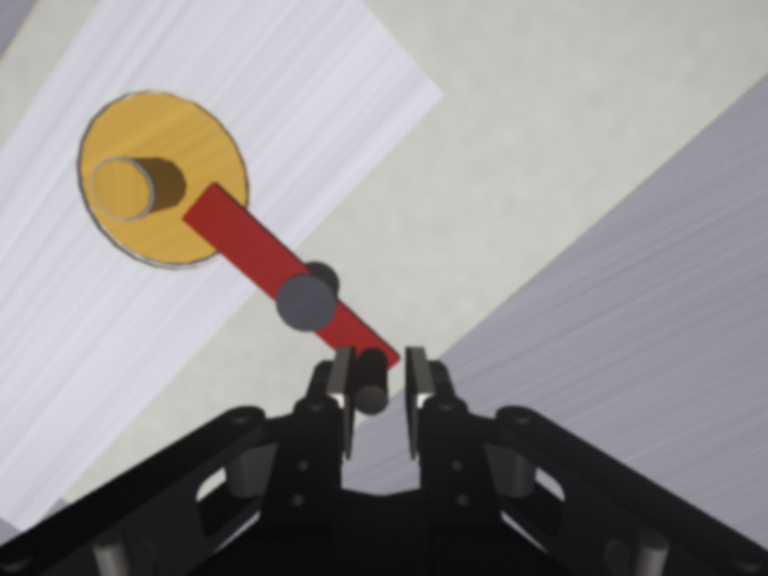

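The latch is closed: the blade from (300,290) to (210,200) lies over the die's rim, and the stop gave about 6 N. Relieving the push, opening and rising straight up.

>>> carry_out([
  [[-2,0,0],0],
  [[0,0,0],0],
  [[0,0,0],0],
  [[0,0,-6],0],
  [[0,0,-10],0],
  [[0,0,-12],0],
  [[0,0,-14],0],
  [[0,0,-14],0],
  [[0,0,-14],0],
  [[0,0,-10],0],
], fingers=28)

```text
clock: 14.77
position: [0.6274, 0.0709, 0.1417]
ee_rot: [0.016, 0.868, 0.496, 0.008]
contact_force: [0.4, 0.4, 0.5]
width: 0.0282
```

>>> carry_out([
  [[0,-10,-6],0],
  [[0,-12,-6],0],
  [[0,-12,-6],0],
  [[0,-12,-4],0],
  [[0,-12,0],0],
  [[0,-8,0],0],
  [[0,-4,0],0],
  [[0,0,0],0],
  [[0,0,0],0],
  [[0,0,0],0],
])

```text
clock: 15.6
position: [0.5571, 0.1126, 0.1646]
ee_rot: [0.016, 0.868, 0.497, 0.009]
contact_force: [-0.0, -0.1, -0.2]
width: 0.028
```

```bash
python3 look.py pics/13.png; python3 - <<'E'
from h import *
im=np.load("w.npy",allow_pickle=True).item();T=np.load("T.npy");f=im["frame"]
H,S,V=cv2.split(cv2.cvtColor(f,cv2.COLOR_BGR2HSV))
m=(((H<8)|(H>172))&(S>110)).astype(np.uint8)
for c in cv2.findContours(m,cv2.RETR_EXTERNAL,cv2.CHAIN_APPROX_NONE)[0]:
    if cv2.contourArea(c)<80: continue
    P=onplane(im,c[:,0]+0.,.051,T)[:,:2]*1e3
    r=cv2.minAreaRect(P.astype(np.float32));b=cv2.boxPoints(r);e=max([b[1]-b[0],b[2]-b[1]],key=np.linalg.norm)
    print("red",np.round(r[0],1),np.round(r[1],1),"dir",np.degrees(np.arctan2(e[1],e[0])).round(1))
m=((S>90)&(H>10)&(H<30)).astype(np.uint8)
for c in cv2.findContours(m,cv2.RETR_EXTERNAL,cv2.CHAIN_APPROX_NONE)[0]:
    if cv2.contourArea(c)<300: continue
    for z in(.044,.048):print("brass",[np.round(v,1) for v in cv2.fitEllipse((onplane(im,cv2.convexHull(c)[:,0]+0.,z,T)[:,:2]*1e3).astype(np.float32))])
print(np.round(manip.get_state()["contact_force"],2))
E
```

```text
[[ 5.059e-01  8.620e-01  3.060e-02  5.571e-01]
 [ 8.626e-01 -5.056e-01 -1.870e-02  1.126e-01]
 [-7.000e-04  3.580e-02 -9.994e-01  1.646e-01]
 [ 0.000e+00  0.000e+00  0.000e+00  1.000e+00]]
59.60649637702627 15.65
red [620.2  63.4] [31.9 15. ] dir 14.4
red [563.8  48.9] [34.9 17.6] dir 14.5
brass [array([ 582. , -187.2]), array([35. , 52.8]), np.float64(18.8)]
brass [array([ 580.5, -181.9]), array([34.4, 52. ]), np.float64(18.8)]
brass [array([534.3,  34.7]), array([58.5, 59.2]), np.float64(40.7)]
brass [array([533.6,  36.5]), array([57.6, 58.3]), np.float64(40.7)]
[ 0.07  0.14 -0.  ]
```

```bash
python3 -c "
from rig import manip;print(manip.sign_off())"
```

```text
the job is handed in; nothing more can be done
None
```

The die is home in the pocket and the latch is closed over it. I handed the job in at about 15.7 s.

**What I did:** I picked the larger brass die, the one on the plate, and caged its boss loosely between the jaws. I slid it about 93 mm along the plate until it dropped into the pocket. Then I opened the jaws, rose, and swung the red latch closed by its pin.

**Last checks:**
- **Die:** it dropped in (its apparent size shrank and it stopped moving), and a gentle nudge met the pocket wall at about 5 N. The last wrist picture fits a die at seated height, about concentric with the pocket. The pocket is roughly 12 mm from its nominal point; the limit is 17 mm.
- **Latch:** the blade points at 14.4–14.5° against my measured press direction of about 14.2°, so it is at about 1.57 rad. It also met its stop, at about 5–7 N.
- **Robot:** the gripper is clear, at z 0.165 m, and the measured tool force is about 0.
- **Bystanders:** the arm's path stayed away from the bowl, jar and ramekin, but I did not measure their positions again.

**What went wrong:** fast moves left the arm drifting a few millimetres and tilted the tool by about 2°. I dealt with this by slowing down and measuring again before the contact steps.

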